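Stow the microscope posts in the rack and lock it

ROBOT

A 7-joint arm with a two-finger parallel gripper is mounted at the origin on the work surface. World frame = base frame: x ahead of the robot, y to its left, z up, the work surface at z = 0. Lengths are in m, angles in rad, forces in N, time in s.
With the tool pointing down it reaches from about 0.4 to 0.85 m from the base axis. Payload 10.4 kg.
Tool frame: the origin (TCP) lies between the finger pads; the fingertips stand 11 mm ahead of it and the grasp point (between the pads) lies 8 mm behind it (tip_reach is the distance from the TCP to the fingertips, in m); z points along the fingers, y is the line along which they close (so a half turn about z gives the same grasp; the last joint's range is limited). The gripper opens to 85 mm and grips with 20 to 120 N. Pads are 22 mm wide; open, the fingers measure 114 mm over their backs; the gripper's body (76 mm by 85 mm) begins 54 mm behind the grasp point. The pads swing forward as they close: fully open they stand 13 mm farther back than shut.
Start: joints at [-1.133, 0.332, -0.065, 1.46, 0.022, 1.35, -0.088], TCP at [0.278, 0.56, 0.242] pointing down, gripper open.
Joint ranges: [-2.6, 2.6], [-0.5, 2.12], [-1.47, 1.34], [0.16, 2.42], [-1.27, 4.41], [0.06, 2.06], [-2.6, 2.6]. Speed limits (rad/s): [2.22, 2.22, 2.79, 2.79, 3.14, 3.14, 3.14].

INTERFACE

Orientations are given as a unit quaternion [x, y, z, w].
In Python, from workcell import * gives the robot as it stands.
- The arm moves only by the shell command python3 -m inch 'ROWS' [OPENING] [FORCE]. ROWS is JSON, a list of rows, each an object with "slide": the shift along the world's x, y, z in m, a list of three; "yaw": the turn about the world's z in rad. A call has 1 to 20 rows; each row is the pose to reach, as a shift and turn from the pose commanded when the call began; what a row does not reach only later rows make up. A row lasts 1/12 s, in which the tool goes at most 41.7 mm and 7.16 degrees, less where a joint would pass 70% of its speed; a pose out of reach is approached as far as the arm can. A call with a gripper value outside its range is refused whole. OPENING is the closure in counts, from 0 (fully open) to 255 (shut), set as the call begins (- or left out, the last holds). The fingers move at their own pace and stop on an object; FORCE is the grip in N (left out, the last holds). Time passes only in rows, so rows that repeat a pose let the fingers close. It gives the time, the measured TCP pose, the force, the opening and the grip force at its end, in the units of the state.
- get_obs(): the state, without advancing time (a new reading comes with each control period).
- camera(name): name is "scene" or "top" or "wrist"; returns a dict with "frame" (480x640x3 uint8, red, green, blue), "fx", "fy", "cx", "cy" (pixels), "k1" (the pictures are not rectified: a ray, as slopes to the right and down, at radius r is drawn at 1 + k1 r^2 times it, then the intrinsics apply), "extrinsics" (4x4, takes a point from world to camera coordinates). Camera axes: x right, y down, z forward; pixel columns grow to the right and rows downward; lengths in m; the calibration is good to about 2 mm. A picture is of the moment at which its call begins. There is no depth.
- hand_in(): hands the job in; it is judged then, once.
The state is a dict: "clock": time; "joint_pos": joint angles; "joint_velocities": joint speeds; "tau": joint torques, N m; "position": TCP position; "ee_rot": TCP orientation; "ft_force": force on the tool from outside, world axes, zero at the start; "torque": the same for the moment, N m; "grip_width": opening from 0.0 (shut) to 1.0 (fully open); "grasp_force": force on a finger pad.
Only numpy, scipy, OpenCV 4.12 (cv2) and the standard library are available. Lean on these libraries where they do the work, as an engineer would, in place of code of your own. Each camera call takes 0.05 s, during which the arm holds its last target. There are 200 camera calls.

TASK

Put the steel mounting posts away in the storage rack. Swing the rack's hinged bail right up, lay every post on the bench in a groove of its own, lowering it until it rests in both V rests, about centred (neither hexagonal end against a rail), before you let go (do not drop it in); then swing the bail fully shut and lock it by pushing the lock pin from outside through all three eyes until its end stands well out beyond the last one, and leave it there. Leave the other things on the bench where they are.

Things in the scene. Friction and masses are not known exactly. Their poses are not given: they have to be found in the camera images.
- rack: Fixed rack: base plate 10 mm thick (x -47..103, y -168..128 mm) with two black rails of V rests, 10 mm thick, at x = -25 and +25 mm; the 40 mm gap between them is open down to the base. Origin on the bench under the middle of the 4 grooves; x along the grooves, y across the row, z up. 90 degree Vs, apex 41 mm high, tops 59 mm, mouth 35 mm, spaced 54 mm.
- groove0 (a point): Groove 0 of the rack, at rack y = -81 mm: the point, midway between the two rails and 55 mm above the bench, where the middle of a post lies when it rests in both V rests.
- groove1 (a point): Groove 1 of the rack, at rack y = -27 mm: the point, midway between the two rails and 55 mm above the bench, where the middle of a post lies when it rests in both V rests.
- groove2 (a point): Groove 2 of the rack, at rack y = 27 mm: the point, midway between the two rails and 55 mm above the bench, where the middle of a post lies when it rests in both V rests.
- groove3 (a point): Groove 3 of the rack, at rack y = 81 mm: the point, midway between the two rails and 55 mm above the bench, where the middle of a post lies when it rests in both V rests.
- bail (a joint): Angle of the bail, a hinged 10 mm wire bar that keeps posts in. 0 = shut: bar level across the grooves at rack x = 0, 75 mm high, 5 mm above seated posts. Grows as it swings up and over to +x; stop at 1.6 rad. Hinge axis along rack y at x = 85, z = 75 mm; side arms at y = +-118 mm. Stiff: stays where left; about 3 to 5 N at the grip moves it. Starts shut or partly raised (up to 0.45).
- bail_grip (a point): Middle of the bail's raised hoop, its grip: a straight round bar, 10 mm dia, 60 mm long along rack y. With the bail shut it is 100 mm above the bench at rack x = 0, y = 0 (85 mm before the hinge axis and 25 mm above it). It moves with the bail.
- eye (a point): Mouth of the first of 3 lock eyes in line, at the rack's -y end: centre of the hole, at rack x -25, y -153, z 60 mm. Plates 6 mm thick with 13 mm holes: outer ear (y -153..-147), the bail's tongue (-138..-132, in line only when shut), inner ear (-123..-117). Ears are 36 mm wide, 78 mm high. The pin goes in from outside, towards +y, parallel to rack y.
- post0: Round steel mounting post, 250 g, lying on the bench (may be absent): barrel 20 mm dia and 96 mm long between two hexagonal ends 12 mm long and 22 mm across flats, 120 mm overall. Origin at its middle on its axis, 11 mm above the bench as it lies; its x axis is along the post, both ends alike. The hex ends keep it from rolling and stay outside the rails when it is in a groove.
- post1: Round steel mounting post, 250 g, lying on the bench (may be absent): barrel 20 mm dia and 96 mm long between two hexagonal ends 12 mm long and 22 mm across flats, 120 mm overall. Origin at its middle on its axis, 11 mm above the bench as it lies; its x axis is along the post, both ends alike. The hex ends keep it from rolling and stay outside the rails when it is in a groove.
- post2: Round steel mounting post, 250 g, lying on the bench (may be absent): barrel 20 mm dia and 96 mm long between two hexagonal ends 12 mm long and 22 mm across flats, 120 mm overall. Origin at its middle on its axis, 11 mm above the bench as it lies; its x axis is along the post, both ends alike. The hex ends keep it from rolling and stay outside the rails when it is in a groove.
- post3: Round steel mounting post, 250 g, lying on the bench (may be absent): barrel 20 mm dia and 96 mm long between two hexagonal ends 12 mm long and 22 mm across flats, 120 mm overall. Origin at its middle on its axis, 11 mm above the bench as it lies; its x axis is along the post, both ends alike. The hex ends keep it from rolling and stay outside the rails when it is in a groove.
- pin: Lock pin, 60 g, lying on the bench: black square handle 40 x 20 x 20 mm with a steel rod 9 mm dia standing 65 mm out of one end, round-nosed. Origin at the centre of the handle, 10 mm above the bench as it lies; x axis points along the rod to its tip.
- pin_tip (a point): Nose of the lock pin's rod, 85 mm from the centre of the handle along the pin's x axis.
- tea_bottle: Bystander: drink bottle, 66 mm dia, 200 mm high, origin under its centre.
- clear_tape: Bystander: white roll of tape lying flat, 96 mm dia, 48 mm high, origin under its centre.
- green_tape: Bystander: green roll of tape lying flat, 90 mm dia, 50 mm high, origin under its centre.
- black_jar: Bystander: black jar, 60 mm dia, 85 mm high, origin under its centre.
- driver: Bystander: screwdriver 180 mm long lying on the bench.
- washer: Bystander: steel washer 40 mm dia, 6 mm thick, lying on the bench.
There are look-alikes about, which are no part of the job. Leave any brown or purple look-alike of the post1 alone.

How it is judged:
On the way, in this order (a step that is already met when the one before it is completed fails the run):
1. the bail is swung up (past 1.2 rad) (value of joint bail above 1.2 rad), for 0.2 s.
2. every post present rests in a groove, let go, with the bail still up (x of post0 in the frame of rack between -0.014 and 0.014 m and z of post0 in the frame of rack between 0.05 and 0.06 m and angle between the x axis of each of post0, post1, post2, post3 and the x axis of rack, either way round below 0.08 rad and (y of post0 in the frame of groove0 between -0.005 and 0.005 m or y of post0 in the frame of groove1 between -0.005 and 0.005 m or y of post0 in the frame of groove2 between -0.005 and 0.005 m or y of post0 in the frame of groove3 between -0.005 and 0.005 m) and x of post1 in the frame of rack between -0.014 and 0.014 m and z of post1 in the frame of rack between 0.05 and 0.06 m and (y of post1 in the frame of groove0 between -0.005 and 0.005 m or y of post1 in the frame of groove1 between -0.005 and 0.005 m or y of post1 in the frame of groove2 between -0.005 and 0.005 m or y of post1 in the frame of groove3 between -0.005 and 0.005 m) and x of post2 in the frame of rack between -0.014 and 0.014 m and z of post2 in the frame of rack between 0.05 and 0.06 m and (y of post2 in the frame of groove0 between -0.005 and 0.005 m or y of post2 in the frame of groove1 between -0.005 and 0.005 m or y of post2 in the frame of groove2 between -0.005 and 0.005 m or y of post2 in the frame of groove3 between -0.005 and 0.005 m) and x of post3 in the frame of rack between -0.014 and 0.014 m and z of post3 in the frame of rack between 0.05 and 0.06 m and (y of post3 in the frame of groove0 between -0.005 and 0.005 m or y of post3 in the frame of groove1 between -0.005 and 0.005 m or y of post3 in the frame of groove2 between -0.005 and 0.005 m or y of post3 in the frame of groove3 between -0.005 and 0.005 m) and contact force between the fingers and post0 below 0.1 N and contact force between the fingers and post1 below 0.1 N and contact force between the fingers and post2 below 0.1 N and contact force between the fingers and post3 below 0.1 N and value of joint bail above 0.9 rad), for 0.2 s.
3. the bail is shut over the posts (value of joint bail below 0.06 rad and x of post0 in the frame of rack between -0.014 and 0.014 m and z of post0 in the frame of rack between 0.05 and 0.06 m and angle between the x axis of each of post0, post1, post2, post3 and the x axis of rack, either way round below 0.08 rad and (y of post0 in the frame of groove0 between -0.005 and 0.005 m or y of post0 in the frame of groove1 between -0.005 and 0.005 m or y of post0 in the frame of groove2 between -0.005 and 0.005 m or y of post0 in the frame of groove3 between -0.005 and 0.005 m) and x of post1 in the frame of rack between -0.014 and 0.014 m and z of post1 in the frame of rack between 0.05 and 0.06 m and (y of post1 in the frame of groove0 between -0.005 and 0.005 m or y of post1 in the frame of groove1 between -0.005 and 0.005 m or y of post1 in the frame of groove2 between -0.005 and 0.005 m or y of post1 in the frame of groove3 between -0.005 and 0.005 m) and x of post2 in the frame of rack between -0.014 and 0.014 m and z of post2 in the frame of rack between 0.05 and 0.06 m and (y of post2 in the frame of groove0 between -0.005 and 0.005 m or y of post2 in the frame of groove1 between -0.005 and 0.005 m or y of post2 in the frame of groove2 between -0.005 and 0.005 m or y of post2 in the frame of groove3 between -0.005 and 0.005 m) and x of post3 in the frame of rack between -0.014 and 0.014 m and z of post3 in the frame of rack between 0.05 and 0.06 m and (y of post3 in the frame of groove0 between -0.005 and 0.005 m or y of post3 in the frame of groove1 between -0.005 and 0.005 m or y of post3 in the frame of groove2 between -0.005 and 0.005 m or y of post3 in the frame of groove3 between -0.005 and 0.005 m)), for 0.2 s.
At the end, for the whole second after the job is handed in: Each post present rests in a groove (its middle within 14 mm along, 5 mm across and 5 mm in height, parallel within 0.08 rad); bail shut (under 0.06 rad); the pin passes all three eyes from outside, tip 10 mm or more beyond the inner ear; all released and at rest (all of step 3 and linear speed of each of post0, post1, post2, post3, pin below 0.03 m/s and y of pin_tip in the frame of rack above -0.107 m and x of pin_tip in the frame of rack between -0.035 and -0.015 m and z of pin_tip in the frame of rack between 0.05 and 0.07 m and angle between the x axis of pin and the y axis of rack, either way round below 0.25 rad and y of pin in the frame of rack below -0.16 m); the robot touches nothing.
It fails at once if a post is dropped into the rack (let go more than about 25 mm above its seat) ((x of post0 in the frame of rack between -0.06 and 0.06 m and y of post0 in the frame of rack between -0.11 and 0.11 m and z of post0 in the frame of rack above 0.07 m and contact force between the fingers and post0 below 0.05 N and linear speed of post0 above 0.5 m/s) or (x of post1 in the frame of rack between -0.06 and 0.06 m and y of post1 in the frame of rack between -0.11 and 0.11 m and z of post1 in the frame of rack above 0.07 m and contact force between the fingers and post1 below 0.05 N and linear speed of post1 above 0.5 m/s) or (x of post2 in the frame of rack between -0.06 and 0.06 m and y of post2 in the frame of rack between -0.11 and 0.11 m and z of post2 in the frame of rack above 0.07 m and contact force between the fingers and post2 below 0.05 N and linear speed of post2 above 0.5 m/s) or (x of post3 in the frame of rack between -0.06 and 0.06 m and y of post3 in the frame of rack between -0.11 and 0.11 m and z of post3 in the frame of rack above 0.07 m and contact force between the fingers and post3 below 0.05 N and linear speed of post3 above 0.5 m/s)).
It fails at once if another thing on the bench is moved by more than 60 mm (distance of any of tea_bottle, clear_tape, green_tape, black_jar, driver, washer from where it was at the start of the episode above 0.06 m).
It fails at once if the bottle is knocked over (angle between tea_bottle's own z axis and vertical above 0.6 rad).
Of post0, post1, post2, post3 only 3 to 4 are there at a start; the rules pass over those that are not, and their reading is None.
At some moment in a run one of post0, post1, post2, post3, pin may be knocked a few centimetres aside while the robot is not near it.
It also fails if it takes over 210 s, if anything falls off the work surface, if the arm or the gripper's body presses on something with over 40 N, if the wrist force passes 120 N, or if a joint passes its speed limit or range.

## Working session

There is one attempt and no reset: what is moved stays moved. The work goes in short steps, Python scripts to look and compute and a shell command to move; the robot and the scene stay as the last step left them, time stands still between calls to the robot, and variables do not carry over. Pictures are saved under pics/ and viewed, at most 14 in all, crops included, and the job is handed in when it is done.

```bash
ls; mkdir -p pics; cat > h.py <<'E'
from workcell import *
import numpy as np, cv2
def snap(name,fn=None):
    c=camera(name)
    if fn: cv2.imwrite('pics/'+fn,c['frame'][:,:,::-1])
    return c
def ray(c,u,v):
    xd=np.array([(u-c['cx'])/c['fx'],(v-c['cy'])/c['fy']]); x=xd.copy()
    for _ in range(20): x=xd/(1+c['k1']*(x@x))
    E=np.array(c['extrinsics']); R,t=E[:3,:3],E[:3,3]
    return -R.T@t, R.T@np.array([x[0],x[1],1])
def pt(c,u,v,z):
    o,d=ray(c,u,v); return o+d*(z-o[2])/d[2]
def proj(c,p):
    E=np.array(c['extrinsics']); q=E[:3,:3]@np.array(p)+E[:3,3]; x=q[:2]/q[2]; x=x*(1+c['k1']*(x@x))
    return c['fx']*x[0]+c['cx'], c['fy']*x[1]+c['cy']
E
python3 - <<'E'
from h import *
for n in('scene','top'):
    c=snap(n,n+'0.png'); print(n,c['fx'],c['k1'],np.linalg.inv(np.array(c['extrinsics'])).round(3).tolist())
print(get_obs())
E
```

```text
pics
scene 577.5263478133261 0.02023528035775065 [[0.072, 0.659, -0.749, 1.473], [0.997, -0.036, 0.065, -0.023], [0.016, -0.751, -0.66, 0.908], [0.0, 0.0, 0.0, 1.0]]
top 562.8337757824024 -0.043467091288210656 [[-0.022, -0.994, 0.106, 0.378], [-1.0, 0.022, -0.004, 0.08], [0.001, -0.106, -0.994, 1.552], [0.0, 0.0, 0.0, 1.0]]
{'clock': 0.1, 'joint_pos': array([-1.13261324,  0.33276179, -0.06471805,  1.46085288,  0.02160205,
        1.34985708, -0.0884676 ]), 'joint_velocities': array([-0.00018902, -0.00127094, -0.00016625, -0.00116948, -0.00083944,
        0.00144213,  0.00041112]), 'tau': array([ 1.81480362e-03, -6.26751709e+01,  4.94226767e-02, -3.92430890e+01,
        1.62973203e-02,  7.06338746e-03, -3.72730437e-05]), 'position': array([0.27776203, 0.55954548, 0.24162692]), 'ee_rot': array([ 2.28325093e-01,  9.73584769e-01, -5.81205551e-04, -1.11310375e-04]), 'ft_force': array([-0.41127282, -0.42057592,  0.17839616]), 'torque': array([ 0.04856796, -0.00574617, -0.00494013]), 'grasp_force': 0.0, 'grip_width': 0.999930683111552}
```

View pics/top0.png

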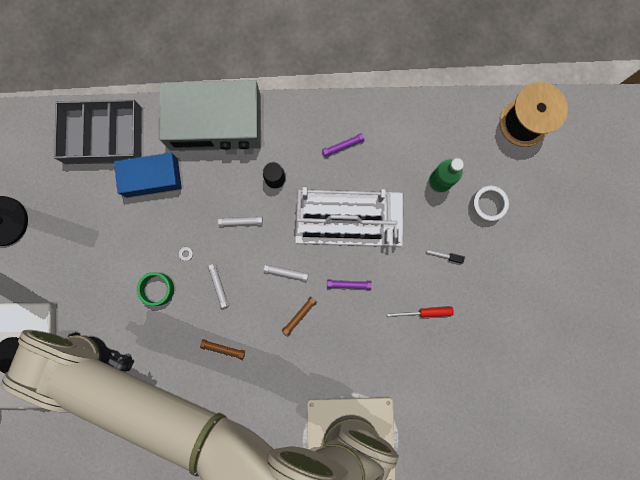

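View pics/scene0.png

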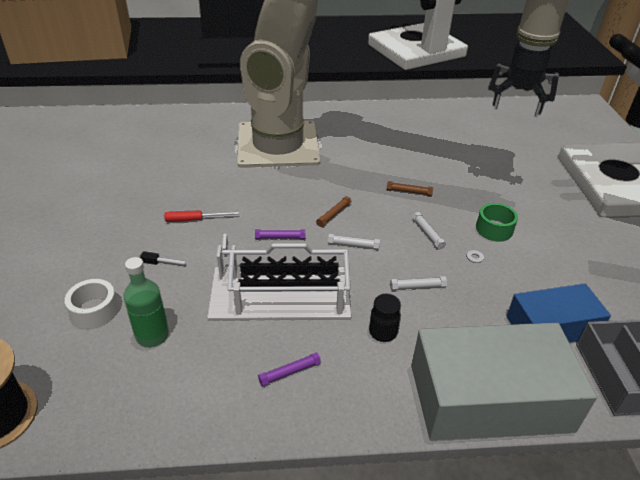

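The top view shows three steel posts at about (240,221), (286,272) and (218,286). The pin has its handle at (456,259) and its rod pointing left. The rack base spans (296..403, 190..247), and its lock ears are at the right, which is rack -y and close to world -y. The brown and purple posts are look-alikes.

```bash
python3 - <<'E'
from h import *
c=snap('top'); f=c['frame']; hsv=cv2.cvtColor(f,cv2.COLOR_RGB2HSV)
m=((hsv[...,1]<25)&(hsv[...,2]>165)).astype(np.uint8)
n,l,s,ce=cv2.connectedComponentsWithStats(m)
for i in range(1,n):
    if s[i,4]<25 or s[i,4]>40000: continue
    ys,xs=np.where(l==i); (cx,cy),(w,h),a=cv2.minAreaRect(np.c_[xs,ys].astype(np.float32)) 
    B=cv2.boxPoints(((cx,cy),(w,h),a)); e=sorted([(np.linalg.norm(B[k]-B[k-1]),k) for k in range(4)])
    k=e[0][1]; k2=(k+2)%4; p,q=(B[k]+B[k-1])/2,(B[k2]+B[k2-1])/2
    P,Q=pt(c,*p,.011),pt(c,*q,.011); C=(P+Q)/2; d=Q-P
    print(s[i,4],np.round((cx,cy,w,h),1),'C',C.round(4)[:2],'len',np.linalg.norm(d).round(4),'yaw',np.arctan2(d[1],d[0]).round(3))
print('bk',[ (pt(c,*p,.01)[:2]).round(4).tolist() for p in((456,259),)])
z=cv2.resize(f[175:275,285:475],None,fx=4.2,fy=4.2,interpolation=cv2.INTER_CUBIC); cv2.imwrite('pics/z1.png',z[:,:,::-1])
E
```

```text
461 [624.   71.5  23.   30. ] C [ 1.0157 -0.8231] len 0.0895 yaw -1.577
31 [567.1  66.5  11.3   5.1] C [ 1.0321 -0.6558] len 0.033 yaw -2.679
64 [584.7  63.4  20.2   7.1] C [ 1.0412 -0.7086] len 0.0585 yaw -1.97
781 [503.  74.  20.  58.] C [ 1.0116 -0.4671] len 0.1682 yaw -1.584
25 [547.5  69.5   9.4   4. ] C [ 1.0236 -0.5975] len 0.0269 yaw -2.071
1223 [392.   78.7  15.9 139.8] C [ 1.003  -0.1475] len 0.4002 yaw -1.574
657 [263.7  82.6  13.2  87.1] C [0.9988 0.2193] len 0.2483 yaw -1.563
48 [532.5  79.    5.4  11.2] C [ 0.9955 -0.5516] len 0.0329 yaw -1.414
284 [110.5  89.5   7.4  51.3] C [0.9903 0.6583] len 0.1482 yaw -1.55
54 [140.5  87.5   7.   11. ] C [0.9937 0.5717] len 0.0317 yaw -1.601
26 [324.   85.5   3.    6. ] C [0.9862 0.0476] len 0.0171 yaw -1.592
37 [31.1 93.5  4.1 10.4] C [0.9861 0.8895] len 0.0303 yaw -1.492
38 [43. 93.  4. 10.] C [0.9864 0.8545] len 0.0294 yaw -1.605
75 [12.5 94.   3.4 25.2] C [0.9866 0.9442] len 0.0742 yaw -1.546
117 [457.5 163.5  11.   11. ] C [ 0.7514 -0.3215] len 0.031 yaw -1.59
418 [491.  202.5  34.6  33.2] C [ 0.6388 -0.4097] len 0.0958 yaw 0.
[... 374 characters left out ...]
   2.8] C [0.5368 0.0058] len 0.0992 yaw -1.625
102 [185.  253.5  13.   12. ] C [0.5152 0.4413] len 0.0359 yaw -3.139
50 [437.6 253.3  21.6   2.2] C [ 0.5003 -0.2537] len 0.0594 yaw 1.302
210 [216.9 285.   43.7   5.1] C [0.4269 0.3538] len 0.1198 yaw -2.833
206 [285.3 272.   44.1   4.9] C [0.4584 0.1661] len 0.121 yaw -1.809
1224 [ 24.5 322.   38.   49. ] C [0.3359 0.8853] len 0.1378 yaw -1.586
48 [403.  313.5   1.4  32.1] C [ 0.338  -0.1521] len 0.0875 yaw -1.533
40 [358.6 394.9  13.2   3.4] C [ 0.1239 -0.025 ] len 0.0355 yaw -1.693
86 [395.2 433.   28.2   3.9] C [ 0.0213 -0.1202] len 0.0738 yaw -3.11
79 [305.  433.5  19.    4. ] C [0.0258 0.1208] len 0.0497 yaw 3.121
bk [[0.4834, -0.3042]]
```

View pics/z1.png

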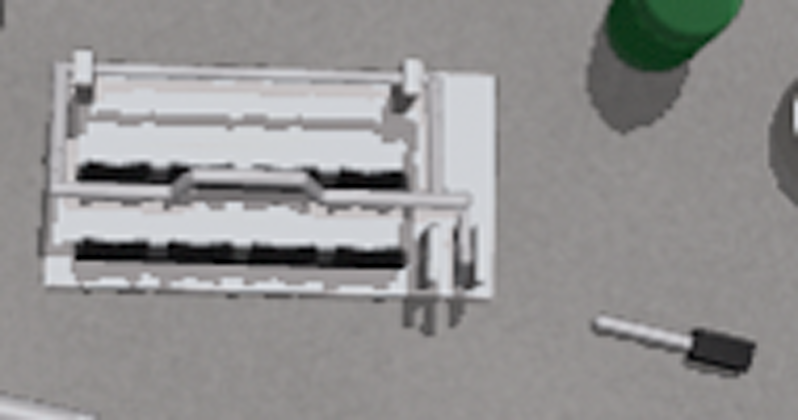

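The zoomed crop shows the base corners at (57,65), (495,72), (494,297) and (45,287). The bail bar with its raised hoop lies at about (250,178), and the ears are at (420..475,260). The pin's rod tip is at (597,322) and its handle at (722,350).

```bash
python3 - <<'E'
from h import *
from scipy.optimize import least_squares
c=snap('top')
Z=lambda u,v:(285+u/4.2-.4,175+v/4.2-.4)
W=np.array([pt(c,*Z(*p),.01)[:2] for p in((57,65),(495,72),(494,297),(45,287))])
L=np.array([[.103,.128],[.103,-.168],[-.047,-.168],[-.047,.128]])
def T(q,p): a=q[2]; return np.array([[np.cos(a),-np.sin(a)],[np.sin(a),np.cos(a)]])@p+q[:2]
r=least_squares(lambda q:(np.array([T(q,p) for p in L])-W).ravel(),[.58,0,0])
q=r.x; print('rack',q.round(4),'res mm',(r.fun*1e3).round(1)); np.save('rack.npy',q)
g=Z(250,178); print('grip px',g)
for th in (0,.1,.2,.3,.45):
    R,a=np.hypot(.085,.025),np.arctan2(.025,-.085)-th
    x,z=.085+R*np.cos(a),.075+R*np.sin(a); p=T(q,np.array([x,0])); print(th,np.round(proj(c,[*p,z]),1),p.round(4),round(z,4))
H=pt(c,*Z(722,350),.015);Tp=pt(c,*Z(597,322),.01);d=Tp-H;print('pin',H,Tp,'len',np.linalg.norm(d),'yaw',np.arctan2(d[1],d[0]))
o=get_obs();print(o['position'])
E
```

```text
rack [ 0.5784  0.007  -0.0446] res mm [ 1.7  3.7 -0.5 -1.8 -0.6 -1.6 -0.5 -0.2]
grip px (344.12380952380954, 216.98095238095237)
0 [343.7 222.7] [0.5784 0.007 ] 0.1
0.1 [343.9 221.2] [0.5813 0.0068] 0.1084
0.2 [344.  219.3] [0.5851 0.0067] 0.1164
0.3 [344.2 217.1] [0.5896 0.0065] 0.124
0.45 [344.4 213.4] [0.5977 0.0061] 0.1345
pin [ 0.48596581 -0.30447224  0.015     ] [ 0.50659485 -0.22423792  0.01      ] len 0.08299460441090048 yaw 1.3191372673222876
[0.27782294 0.55962327 0.24180804]
```

```bash
python3 -m inch '[{"slide":[0.312,-0.553,0],"yaw":-1.155},{"slide":[0.312,-0.553,0],"yaw":-1.155},{"slide":[0.312,-0.553,0],"yaw":-1.155},{"slide":[0.312,-0.553,0],"yaw":-1.155},{"slide":[0.312,-0.553,0],"yaw":-1.155},{"slide":[0.312,-0.553,0],"yaw":-1.155},{"slide":[0.312,-0.553,0],"yaw":-1.155},{"slide":[0.312,-0.553,0],"yaw":-1.155},{"slide":[0.312,-0.553,0],"yaw":-1.155},{"slide":[0.312,-0.553,0],"yaw":-1.155},{"slide":[0.312,-0.553,0],"yaw":-1.155},{"slide":[0.312,-0.553,0],"yaw":-1.155},{"slide":[0.312,-0.553,0],"yaw":-1.155},{"slide":[0.312,-0.553,0],"yaw":-1.155},{"slide":[0.312,-0.553,0],"yaw":-1.155},{"slide":[0.312,-0.553,0],"yaw":-1.155},{"slide":[0.312,-0.553,0],"yaw":-1.155},{"slide":[0.312,-0.553,0],"yaw":-1.155},{"slide":[0.312,-0.553,0],"yaw":-1.155},{"slide":[0.312,-0.553,0],"yaw":-1.155}]' 120
python3 - <<'E'
from h import *
c=snap('wrist','w1.png');print(c['fx'],c['k1'],np.linalg.inv(np.array(c['extrinsics'])).round(3).tolist())
q=np.load('rack.npy')
for p in ((.5896,.0065,.124),): print(proj(c,p))
E
```

```text
clock: 1.87
position: [0.5895, 0.0085, 0.2423]
ee_rot: [0.722, 0.692, 0.0, -0.0]
ft_force: [0.5, 0.3, -0.2]
grip_width: 0.527
grasp_force: 0.0
341.411856167267 -0.03755517292680065 [[0.999, -0.041, -0.011, 0.592], [-0.043, -0.964, -0.263, 0.075], [0.0, 0.263, -0.965, 0.373], [0.0, 0.0, 0.0, 1.0]]
(np.float64(318.1665482980743), np.float64(236.04867213801285))
```

View pics/w1.png

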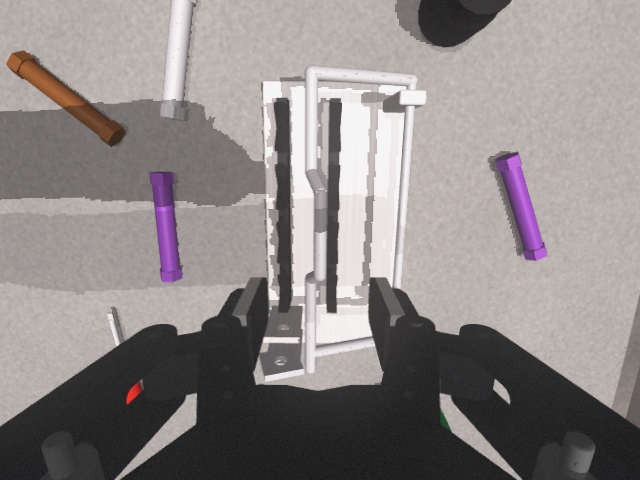

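The wrist view shows the grip bar at (320,235), as predicted. The rails run at columns 284 and 336, and the ear holes are at (284,328) and (280,360).

```bash
python3 - <<'E'
from h import *
c=snap('wrist'); f=c['frame']; q=np.load('rack.npy'); a=q[2]; R=np.array([[np.cos(a),-np.sin(a)],[np.sin(a),np.cos(a)]])
l=lambda u,v,z:(1e3*R.T@(pt(c,u,v,z)[:2]-q[:2])).round(1)
d=(f.max(2)<60)
for v in range(115,270,15):
    xs=np.where(d[v,268:298])[0]+268; xr=np.where(d[v,325:350])[0]+325
    if len(xs) and len(xr): print(v,l(xs.min(),v,.057),l(xr.max()+1,v,.057))
print('holes',l(284,328,.06),l(280,360,.06),'corner',l(264,82,.01))
print('grip 3 heights',[l(320.5,235,z) for z in(.118,.124,.13)])
E
```

```text
holes [ -23.7 -115.9] [ -28.9 -154.3] corner [-42.5 126.7]
grip 3 heights [array([13.1, -0.9]), array([13. ,  0.7]), array([13. ,  2.4])]
```

```bash
python3 -m inch '[{"slide":[0.002,-0.002,-0.06]},{"slide":[0.002,-0.002,-0.1]},{"slide":[0.002,-0.002,-0.115]},{"slide":[0.002,-0.002,-0.115]},{"slide":[0.002,-0.002,-0.115]}]' 120
python3 -m inch '[{"slide":[0,0,0]},{"slide":[0,0,0]},{"slide":[0,0,0]},{"slide":[0,0,0]},{"slide":[0,0,0]},{"slide":[0,0,0]},{"slide":[0,0,0]},{"slide":[0,0,0]}]' 255 25
```

```text
invalid input
invalid input
```

```bash
python3 -m inch '[{"slide":[0.002,-0.002,-0.06],"yaw":0},{"slide":[0.002,-0.002,-0.1],"yaw":0},{"slide":[0.002,-0.002,-0.115],"yaw":0},{"slide":[0.002,-0.002,-0.115],"yaw":0},{"slide":[0.002,-0.002,-0.115],"yaw":0}]' 120
python3 -m inch '[{"slide":[0,0,0],"yaw":0},{"slide":[0,0,0],"yaw":0},{"slide":[0,0,0],"yaw":0},{"slide":[0,0,0],"yaw":0},{"slide":[0,0,0],"yaw":0},{"slide":[0,0,0],"yaw":0},{"slide":[0,0,0],"yaw":0},{"slide":[0,0,0],"yaw":0}]' 255 25
```

```text
clock: 2.38
position: [0.5911, 0.0054, 0.127]
ee_rot: [0.723, 0.691, -0.001, -0.001]
ft_force: [0.3, 0.0, -0.5]
grip_width: 0.527
grasp_force: 0.0
clock: 3.05
position: [0.5904, 0.0052, 0.1287]
ee_rot: [0.723, 0.691, -0.001, -0.002]
ft_force: [-13.4, 0.6, 10.4]
grip_width: 0.099
grasp_force: 26.9
```

```bash
python3 -m inch '[{"slide":[0.004,0,0.006],"yaw":0},{"slide":[0.009,0,0.011],"yaw":0},{"slide":[0.015,-0.001,0.016],"yaw":0},{"slide":[0.021,-0.001,0.021],"yaw":0},{"slide":[0.028,-0.001,0.025],"yaw":0},{"slide":[0.035,-0.002,0.029],"yaw":0},{"slide":[0.042,-0.002,0.032],"yaw":0},{"slide":[0.049,-0.002,0.034],"yaw":0},{"slide":[0.057,-0.003,0.036],"yaw":0},{"slide":[0.065,-0.003,0.037],"yaw":0},{"slide":[0.072,-0.003,0.037],"yaw":0},{"slide":[0.080,-0.004,0.037],"yaw":0},{"slide":[0.086,-0.004,0.036],"yaw":0},{"slide":[0.091,-0.004,0.035],"yaw":0},{"slide":[0.091,-0.004,0.035],"yaw":0}]'
```

```text
clock: 4.3
position: [0.6843, 0.0004, 0.1641]
ee_rot: [0.723, 0.691, 0.001, 0.001]
ft_force: [0.9, -0.9, 2.6]
grip_width: 0.099
grasp_force: 27.6
```

```bash
python3 -m inch '[{"slide":[0,0,0],"yaw":0},{"slide":[0,0,0],"yaw":0},{"slide":[0,0,0],"yaw":0},{"slide":[0,0,0],"yaw":0},{"slide":[0,0,0.04],"yaw":0},{"slide":[0,0,0.08],"yaw":0},{"slide":[0,0,0.11],"yaw":0},{"slide":[-0.08,0.29,0.06],"yaw":0.074},{"slide":[-0.08,0.29,0.06],"yaw":0.074},{"slide":[-0.08,0.29,0.06],"yaw":0.074},{"slide":[-0.08,0.29,0.06],"yaw":0.074},{"slide":[-0.08,0.29,0.06],"yaw":0.074},{"slide":[-0.08,0.29,0.06],"yaw":0.074},{"slide":[-0.08,0.29,0.06],"yaw":0.074},{"slide":[-0.08,0.29,0.06],"yaw":0.074},{"slide":[-0.08,0.29,0.06],"yaw":0.074},{"slide":[-0.08,0.29,0.06],"yaw":0.074}]' 110 60
python3 - <<'E'
from h import *
t=snap('top');w=snap('wrist')
z=cv2.resize(t['frame'][175:315,195:475],(560,280),interpolation=cv2.INTER_CUBIC)
cv2.imwrite('pics/m1.png',np.vstack([cv2.resize(w['frame'],(400,300)),cv2.resize(z,(400,200))])[:,:,::-1])
print(get_obs()['position'])
f=w['frame'];hsv=cv2.cvtColor(f,cv2.COLOR_RGB2HSV)
m=((hsv[...,1]<25)&(hsv[...,2]>165)).astype(np.uint8)
n,l,s,ce=cv2.connectedComponentsWithStats(m)
for i in range(1,n):
    if s[i,4]<800:continue
    ys,xs=np.where(l==i); r=cv2.minAreaRect(np.c_[xs,ys].astype(np.float32)); print(s[i],np.round(r[0]),np.round(r[1]),r[2])
print(proj(w,[.604,.290,.011]))
E
```

```text
clock: 5.72
position: [0.6022, 0.292, 0.222]
ee_rot: [0.696, 0.718, -0.0, -0.0]
ft_force: [0.6, -0.4, 0.0]
grip_width: 0.569
grasp_force: 0.0
[0.60351045 0.28943934 0.2226438 ]
[     0      0    640    425 145403] [320. 212.] [424. 639.] 90.0
[  89  119  105   43 1102] [141. 142.] [ 14. 107.] 71.56504821777344
[ 250  339  137   50 4414] [318. 365.] [136.  47.] 3.1798300743103027
(np.float64(318.7661554428287), np.float64(209.98894790147875))
```

View pics/m1.png

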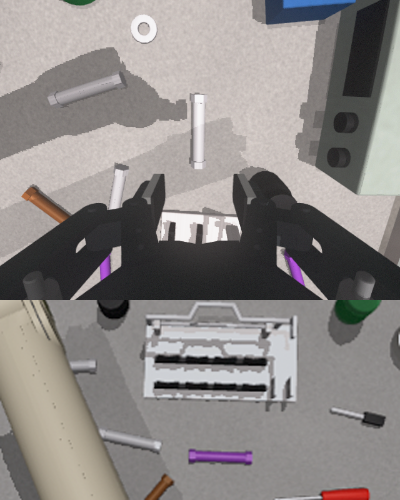

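The wrist view puts the post at about (317,208) against a prediction of (319,210), so the top-camera positions are good. The bail stands up, and the pin and other posts have not moved. Next I pick post A and carry it over groove 3.

```bash
python3 -m inch '[{"slide":[0,0,-0.04],"yaw":0},{"slide":[0,0,-0.08],"yaw":0},{"slide":[0,0,-0.12],"yaw":0},{"slide":[0,0,-0.16],"yaw":0},{"slide":[0,0,-0.19],"yaw":0},{"slide":[0,0,-0.206],"yaw":0},{"slide":[0,0,-0.206],"yaw":0},{"slide":[0,0,-0.206],"yaw":0}]' 110 60
python3 -m inch '[{"slide":[0,0,0],"yaw":0},{"slide":[0,0,0],"yaw":0},{"slide":[0,0,0],"yaw":0},{"slide":[0,0,0],"yaw":0},{"slide":[0,0,0],"yaw":0},{"slide":[0,0,0],"yaw":0},{"slide":[0,0,0],"yaw":0},{"slide":[0,0,0],"yaw":0}]' 255 60
python3 -m inch '[{"slide":[0,0,0.03],"yaw":0},{"slide":[0,0,0.07],"yaw":0.1},{"slide":[0,0,0.11],"yaw":0.2},{"slide":[0,0,0.13],"yaw":0.32},{"slide":[-0.0215,-0.02,0.13],"yaw":0.44},{"slide":[-0.0215,-0.04,0.13],"yaw":0.56},{"slide":[-0.0215,-0.06,0.13],"yaw":0.68},{"slide":[-0.0215,-0.08,0.13],"yaw":0.8},{"slide":[-0.0215,-0.1,0.13],"yaw":0.92},{"slide":[-0.0215,-0.12,0.13],"yaw":1.04},{"slide":[-0.0215,-0.14,0.13],"yaw":1.16},{"slide":[-0.0215,-0.16,0.13],"yaw":1.28},{"slide":[-0.0215,-0.18,0.13],"yaw":1.4},{"slide":[-0.0215,-0.2015,0.13],"yaw":1.497},{"slide":[-0.0215,-0.2015,0.13],"yaw":1.497},{"slide":[-0.0215,-0.2015,0.13],"yaw":1.497},{"slide":[-0.0215,-0.2015,0.13],"yaw":1.497}]'
python3 - <<'E'
from h import *
w=snap('wrist','w2.png'); print(get_obs()['position'])
q=np.load('rack.npy');a=q[2];R=np.array([[np.cos(a),-np.sin(a)],[np.sin(a),np.cos(a)]])
for y in(-.081,-.027,.027,.081):
  for x in(-.03,.03): print((x,y),np.round(proj(w,[*(R@[x,y]+q[:2]),.041])))
E
```

```text
clock: 6.48
position: [0.6035, 0.2892, 0.0165]
ee_rot: [0.697, 0.717, -0.0, 0.0]
ft_force: [0.9, -0.4, 0.0]
grip_width: 0.571
grasp_force: 0.0
clock: 7.15
position: [0.6042, 0.2911, 0.0188]
ee_rot: [0.697, 0.717, 0.002, 0.0]
ft_force: [-1.4, -2.0, 7.2]
grip_width: 0.204
grasp_force: 58.5
clock: 8.57
position: [0.5815, 0.0898, 0.147]
ee_rot: [0.023, 1.0, 0.0, 0.0]
ft_force: [0.3, 0.7, -2.9]
grip_width: 0.206
grasp_force: 60.0
[0.58143812 0.09033829 0.1468259 ]
(-0.03, -0.081) [ 87. 199.]
(0.03, -0.081) [101. 277.]
(-0.03, -0.027) [162. 198.]
(0.03, -0.027) [172. 278.]
(-0.03, 0.027) [238. 198.]
(0.03, 0.027) [243. 278.]
(-0.03, 0.081) [315. 198.]
(0.03, 0.081) [316. 278.]
```

View pics/w2.png

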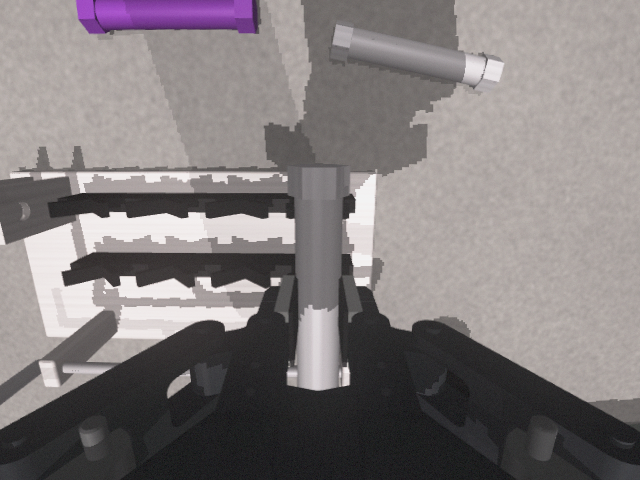

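The wrist view shows the post held over groove 3 at column 318, where groove 3 is predicted at 315. Lower it, check the force, then release.

```bash
python3 -m inch '[{"slide":[0,-0.002,-0.03],"yaw":0},{"slide":[0,-0.002,-0.05],"yaw":0},{"slide":[0,-0.002,-0.065],"yaw":0},{"slide":[0,-0.002,-0.075],"yaw":0},{"slide":[0,-0.002,-0.08],"yaw":0},{"slide":[0,-0.002,-0.083],"yaw":0},{"slide":[0,-0.002,-0.085],"yaw":0},{"slide":[0,-0.002,-0.085],"yaw":0},{"slide":[0,-0.002,-0.085],"yaw":0}]'
```

```text
clock: 9.37
position: [0.582, 0.0891, 0.0627]
ee_rot: [0.022, 1.0, 0.001, 0.001]
ft_force: [-2.7, 4.4, 2.5]
grip_width: 0.201
grasp_force: 60.5
```

```bash
cat >> h.py <<'E'
def det(c,vmin=165):
    hsv=cv2.cvtColor(c['frame'],cv2.COLOR_RGB2HSV); m=((hsv[...,1]<28)&(hsv[...,2]>vmin)).astype(np.uint8)
    n,l,s,_=cv2.connectedComponentsWithStats(m)
    for i in range(1,n):
        if not 30<s[i,4]<9000: continue
        ys,xs=np.where(l==i); r=cv2.minAreaRect(np.c_[xs,ys].astype(np.float32)); B=cv2.boxPoints(r)
        k=min(range(4),key=lambda k:np.linalg.norm(B[k]-B[k-1])); p,q=(B[k]+B[k-1])/2,(B[k-2]+B[k-3])/2
        P,Q=pt(c,*p,.014),pt(c,*q,.014); L=np.linalg.norm(P-Q); C=(P+Q)/2
        if .05<L<.15 and max(r[1])>2.5*min(r[1]) and .3<C[0]<.75 and abs(C[1])<.5:
            print('  C',C[:2].round(4),'L',L.round(3),'yaw',np.arctan2(Q[1]-P[1],Q[0]-P[0]).round(3)%np.pi,'px',np.round(r[0]))
E
python3 -m inch '[{"slide":[0,0.001,-0.001],"yaw":0},{"slide":[0,0.001,-0.001],"yaw":0},{"slide":[0,0.001,-0.001],"yaw":0},{"slide":[0,0.001,-0.001],"yaw":0},{"slide":[0,0.001,-0.001],"yaw":0},{"slide":[0,0.001,0.02],"yaw":0},{"slide":[0,0.001,0.05],"yaw":0},{"slide":[0,0.001,0.09],"yaw":0},{"slide":[-0.02,0.013,0.1],"yaw":-0.12},{"slide":[-0.05,0.03,0.1],"yaw":-0.24},{"slide":[-0.08,0.05,0.1],"yaw":-0.36},{"slide":[-0.11,0.07,0.1],"yaw":-0.48},{"slide":[-0.124,0.077,0.1],"yaw":-0.6},{"slide":[-0.124,0.077,0.1],"yaw":-0.72},{"slide":[-0.124,0.077,0.1],"yaw":-0.84},{"slide":[-0.124,0.077,0.1],"yaw":-0.96},{"slide":[-0.124,0.077,0.1],"yaw":-1.08},{"slide":[-0.124,0.077,0.1],"yaw":-1.2},{"slide":[-0.124,0.077,0.1],"yaw":-1.32},{"slide":[-0.124,0.077,0.1],"yaw":-1.44}]' 140
python3 -m inch '[{"slide":[0,0,0],"yaw":-0.12},{"slide":[0,0,0],"yaw":-0.24},{"slide":[0,0,0],"yaw":-0.324},{"slide":[0,0,0],"yaw":-0.324},{"slide":[0,0,0],"yaw":-0.324}]' 110
python3 - <<'E'
from h import *
for n in('top','scene'):
    print(n); det(snap(n))
w=snap('wrist','w3.png'); print(get_obs()['position'],proj(w,[.458,.166,.011])); det(w,130)
E
```

```text
clock: 11.03
position: [0.4575, 0.1641, 0.1614]
ee_rot: [0.678, 0.735, 0.0, 0.0]
ft_force: [-0.6, -0.4, 0.5]
grip_width: 0.454
grasp_force: 0.0
clock: 11.45
position: [0.4575, 0.1642, 0.1614]
ee_rot: [0.785, 0.619, 0.0, 0.0]
ft_force: [0.3, 0.3, -1.1]
grip_width: 0.567
grasp_force: 0.0
top
  C [ 0.6252 -0.0571] L 0.078 yaw 1.4895926535897932 px [365. 210.]
  C [0.5846 0.0898] L 0.108 yaw 3.0835926535897933 px [312. 226.]
  C [0.6249 0.0216] L 0.08 yaw 1.5485926535897931 px [336. 210.]
  C [ 0.5312 -0.077 ] L 0.055 yaw 1.8345926535897932 px [373. 243.]
  C [0.5365 0.0059] L 0.099 yaw 1.5165926535897931 px [343. 242.]
  C [ 0.5001 -0.253 ] L 0.059 yaw 1.302 px [438. 253.]
  C [0.4268 0.3534] L 0.12 yaw 0.30959265358979327 px [217. 285.]
  C [ 0.3381 -0.1517] L 0.087 yaw 1.6085926535897932 px [403. 314.]
scene
  C [ 0.341  -0.1525] L 0.088 yaw 1.596 px [220. 213.]
  C [0.4287 0.3532] L 0.106 yaw 0.337 px [430. 229.]
  C [0.4612 0.165 ] L 0.118 yaw 1.355 px [354. 241.]
  C [ 0.5051 -0.2544] L 0.061 yaw 1.305 px [171. 260.]
  C [0.5497 0.0937] L 0.064 yaw 3.048592653589793 px [327. 268.]
  C [0.6303 0.0213] L 0.078 yaw 1.513 px [296. 296.]
  C [ 0.6344 -0.0568] L 0.073 yaw 1.513 px [260. 298.]
[0.45745118 0.16427477 0.16137501] (np.float64(318.0071173738332), np.float64(221.48256245429712))
  C [ 0.5833 -0.1294] L 0.096 yaw 2.026592653589793 px [496. 458.]
```

```bash
python3 -m inch '[{"slide":[0.001,0.002,-0.04],"yaw":0},{"slide":[0.001,0.002,-0.08],"yaw":0},{"slide":[0.001,0.002,-0.115],"yaw":0},{"slide":[0.001,0.002,-0.135],"yaw":0},{"slide":[0.001,0.002,-0.141],"yaw":0},{"slide":[0.001,0.002,-0.141],"yaw":0},{"slide":[0.001,0.002,-0.141],"yaw":0}]' 110 60
python3 -m inch '[{"slide":[0,0,0],"yaw":0},{"slide":[0,0,0],"yaw":0},{"slide":[0,0,0],"yaw":0},{"slide":[0,0,0],"yaw":0},{"slide":[0,0,0],"yaw":0},{"slide":[0,0,0],"yaw":0},{"slide":[0,0,0],"yaw":0},{"slide":[0,0,0],"yaw":0}]' 255 60
python3 -m inch '[{"slide":[0,0,0.03],"yaw":0},{"slide":[0,0,0.07],"yaw":0.12},{"slide":[0,0,0.11],"yaw":0.24},{"slide":[0,0,0.13],"yaw":0.36},{"slide":[0.012,-0.013,0.13],"yaw":0.48},{"slide":[0.025,-0.026,0.13],"yaw":0.6},{"slide":[0.037,-0.04,0.13],"yaw":0.72},{"slide":[0.05,-0.053,0.13],"yaw":0.84},{"slide":[0.06,-0.066,0.13],"yaw":0.96},{"slide":[0.072,-0.08,0.13],"yaw":1.08},{"slide":[0.084,-0.092,0.13],"yaw":1.2},{"slide":[0.096,-0.105,0.13],"yaw":1.32},{"slide":[0.108,-0.118,0.13],"yaw":1.44},{"slide":[0.1215,-0.1315,0.13],"yaw":1.56},{"slide":[0.1215,-0.1315,0.13],"yaw":1.68},{"slide":[0.1215,-0.1315,0.13],"yaw":1.762},{"slide":[0.1215,-0.1315,0.13],"yaw":1.762},{"slide":[0.1215,-0.1315,0.13],"yaw":1.762},{"slide":[0.1215,-0.1315,0.13],"yaw":1.762}]'
```

```text
clock: 12.18
position: [0.4591, 0.1666, 0.0213]
ee_rot: [0.786, 0.618, 0.0, 0.0]
ft_force: [0.2, 0.8, 0.3]
grip_width: 0.566
grasp_force: 0.0
clock: 12.85
position: [0.4593, 0.1669, 0.0221]
ee_rot: [0.786, 0.618, 0.001, 0.0]
ft_force: [-3.2, -0.8, 11.4]
grip_width: 0.194
grasp_force: 58.4
clock: 14.43
position: [0.5798, 0.035, 0.1506]
ee_rot: [0.025, 1.0, 0.0, 0.0]
ft_force: [0.6, -0.3, -2.3]
grip_width: 0.194
grasp_force: 60.2
```

```bash
python3 -m inch '[{"slide":[0,0,-0.03],"yaw":0},{"slide":[0,0,-0.05],"yaw":0},{"slide":[0,0,-0.065],"yaw":0},{"slide":[0,0,-0.073],"yaw":0},{"slide":[0,0,-0.079],"yaw":0},{"slide":[0,0,-0.083],"yaw":0},{"slide":[0,0,-0.085],"yaw":0},{"slide":[0,0,-0.085],"yaw":0},{"slide":[0,0,-0.085],"yaw":0}]'
python3 - <<'E'
from h import *
w=snap('wrist','w4.png');print(get_obs()['position'],get_obs()['ft_force'])
E
```

```text
clock: 15.18
position: [0.5803, 0.0352, 0.0663]
ee_rot: [0.023, 1.0, 0.0, 0.0]
ft_force: [-2.9, 0.7, 2.5]
grip_width: 0.191
grasp_force: 60.5
[0.58028517 0.03517563 0.06623544] [-2.40113066  1.31043842  2.87610065]
```

View pics/w4.png

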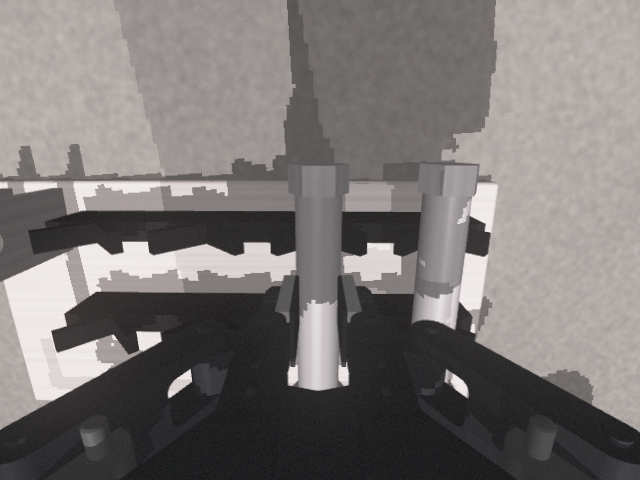

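The wrist view shows post B in its V at column 318, next to post A seated at 445. The z of 0.066 matches the seated height. Release it and go to post C.

```bash
python3 -m inch '[{"slide":[0,0,0],"yaw":0},{"slide":[0,0,0],"yaw":0},{"slide":[0,0,0],"yaw":0},{"slide":[0,0,0],"yaw":0},{"slide":[0,0,0],"yaw":0},{"slide":[0,0,0.02],"yaw":0},{"slide":[0,0,0.05],"yaw":0},{"slide":[0,0,0.09],"yaw":0},{"slide":[-0.017,0.035,0.1],"yaw":0.04},{"slide":[-0.034,0.071,0.1],"yaw":0.08},{"slide":[-0.051,0.106,0.1],"yaw":0.12},{"slide":[-0.068,0.141,0.1],"yaw":0.16},{"slide":[-0.085,0.176,0.1],"yaw":0.2},{"slide":[-0.102,0.212,0.1],"yaw":0.24},{"slide":[-0.119,0.247,0.1],"yaw":0.28},{"slide":[-0.136,0.283,0.1],"yaw":0.32},{"slide":[-0.153,0.318,0.1],"yaw":0.354},{"slide":[-0.153,0.318,0.1],"yaw":0.354},{"slide":[-0.153,0.318,0.1],"yaw":0.354}]' 140
python3 -m inch '[{"slide":[0,0,0],"yaw":0},{"slide":[0,0,0],"yaw":0},{"slide":[0,0,0],"yaw":0}]' 110
python3 - <<'E'
from h import *
for n in('top','scene'):
    print(n); det(snap(n))
w=snap('wrist','w5.png'); o=get_obs();print(o['position'],o['ee_rot'],o['joint_pos'].round(2),proj(w,[.427,.3536,.011])); det(w,130)
E
```

```text
clock: 16.82
position: [0.4253, 0.3551, 0.1653]
ee_rot: [-0.155, 0.988, 0.0, -0.0]
ft_force: [0.3, -0.8, 0.6]
grip_width: 0.448
grasp_force: 0.0
clock: 17.07
position: [0.4278, 0.3515, 0.1653]
ee_rot: [-0.152, 0.988, -0.0, 0.0]
ft_force: [0.7, -0.6, -0.7]
grip_width: 0.567
grasp_force: 0.0
top
  C [ 0.6252 -0.057 ] L 0.078 yaw 1.4895926535897932 px [365. 210.]
  C [0.5846 0.0898] L 0.109 yaw 3.0835926535897933 px [312. 226.]
  C [ 0.5789 -0.0407] L 0.13 yaw 1.5485926535897931 px [360. 226.]
  C [ 0.5312 -0.077 ] L 0.055 yaw 1.8345926535897932 px [373. 243.]
  C [ 0.5358 -0.0105] L 0.066 yaw 1.498592653589793 px [349. 242.]
  C [ 0.5002 -0.253 ] L 0.059 yaw 1.329 px [438. 253.]
  C [ 0.3381 -0.1517] L 0.087 yaw 1.6085926535897932 px [403. 314.]
scene
  C [ 0.3408 -0.1525] L 0.088 yaw 1.6 px [220. 213.]
  C [0.4385 0.3576] L 0.083 yaw 0.349 px [432. 232.]
  C [ 0.5053 -0.2544] L 0.061 yaw 1.314 px [171. 260.]
  C [0.5498 0.0948] L 0.064 yaw 3.048 px [328. 268.]
  C [0.6303 0.0213] L 0.078 yaw 1.513 px [296. 296.]
  C [ 0.6344 -0.0568] L 0.073 yaw 1.513 px [260. 298.]
[0.42743037 0.35212104 0.1654064 ] [-1.52260796e-01  9.88340349e-01  7.67718662e-06  6.77923500e-05] [-0.67  0.24 -0.12  1.75  0.03  1.16  1.08] (np.float64(320.26414844040534), np.float64(222.7600480765646))
```

```bash
python3 -m inch '[{"slide":[0,0.0015,-0.04],"yaw":0},{"slide":[0,0.0015,-0.08],"yaw":0},{"slide":[0,0.0015,-0.12],"yaw":0},{"slide":[0,0.0015,-0.142],"yaw":0},{"slide":[0,0.0015,-0.15],"yaw":0},{"slide":[0,0.0015,-0.15],"yaw":0},{"slide":[0,0.0015,-0.15],"yaw":0}]' 110 60
python3 -m inch '[{"slide":[0,0,0],"yaw":0},{"slide":[0,0,0],"yaw":0},{"slide":[0,0,0],"yaw":0},{"slide":[0,0,0],"yaw":0},{"slide":[0,0,0],"yaw":0},{"slide":[0,0,0],"yaw":0},{"slide":[0,0,0],"yaw":0},{"slide":[0,0,0],"yaw":0}]' 255 60
python3 -m inch '[{"slide":[0,0,0.03],"yaw":0},{"slide":[0,0,0.07],"yaw":0},{"slide":[0,0,0.11],"yaw":0},{"slide":[0,0,0.135],"yaw":0},{"slide":[0.013,-0.031,0.135],"yaw":-0.03},{"slide":[0.025,-0.062,0.135],"yaw":-0.06},{"slide":[0.038,-0.093,0.135],"yaw":-0.09},{"slide":[0.05,-0.124,0.135],"yaw":-0.12},{"slide":[0.063,-0.155,0.135],"yaw":-0.15},{"slide":[0.075,-0.186,0.135],"yaw":-0.18},{"slide":[0.088,-0.217,0.135],"yaw":-0.21},{"slide":[0.1,-0.248,0.135],"yaw":-0.24},{"slide":[0.113,-0.279,0.135],"yaw":-0.27},{"slide":[0.125,-0.31,0.135],"yaw":-0.3},{"slide":[0.138,-0.341,0.135],"yaw":-0.33},{"slide":[0.15,-0.3725,0.135],"yaw":-0.349},{"slide":[0.15,-0.3725,0.135],"yaw":-0.349},{"slide":[0.15,-0.3725,0.135],"yaw":-0.349},{"slide":[0.15,-0.3725,0.135],"yaw":-0.349},{"slide":[0.15,-0.3725,0.135],"yaw":-0.349}]'
```

```text
clock: 17.8
position: [0.4276, 0.3547, 0.0164]
ee_rot: [-0.153, 0.988, 0.0, 0.0]
ft_force: [0.4, 0.5, 0.8]
grip_width: 0.566
grasp_force: 0.0
clock: 18.47
position: [0.4281, 0.3549, 0.0174]
ee_rot: [-0.153, 0.988, 0.001, 0.001]
ft_force: [-1.4, -3.3, 9.9]
grip_width: 0.205
grasp_force: 58.4
clock: 20.13
position: [0.5767, -0.0167, 0.1506]
ee_rot: [0.02, 1.0, 0.0, 0.0]
ft_force: [0.6, 0.3, -2.8]
grip_width: 0.201
grasp_force: 60.0
```

```bash
python3 -m inch '[{"slide":[0,-0.002,-0.03],"yaw":0},{"slide":[0,-0.002,-0.05],"yaw":0},{"slide":[0,-0.002,-0.068],"yaw":0},{"slide":[0,-0.002,-0.077],"yaw":0},{"slide":[0,-0.002,-0.083],"yaw":0},{"slide":[0,-0.002,-0.087],"yaw":0},{"slide":[0,-0.002,-0.09],"yaw":0},{"slide":[0,-0.002,-0.09],"yaw":0},{"slide":[0,-0.002,-0.09],"yaw":0}]'
```

```text
clock: 20.88
position: [0.5776, -0.019, 0.0616]
ee_rot: [0.02, 1.0, 0.001, 0.001]
ft_force: [-2.5, 4.6, 2.2]
grip_width: 0.206
grasp_force: 60.6
```

```bash
python3 -m inch '[{"slide":[0,0.001,0],"yaw":0},{"slide":[0,0.001,0],"yaw":0},{"slide":[0,0.001,0],"yaw":0},{"slide":[0,0.001,0],"yaw":0},{"slide":[0,0.001,0],"yaw":0},{"slide":[0,0.001,0.02],"yaw":0},{"slide":[0,0.001,0.05],"yaw":0},{"slide":[0,0.001,0.09],"yaw":0},{"slide":[0,0.001,0.13],"yaw":0},{"slide":[0,0.001,0.17],"yaw":-0.12},{"slide":[0,0.001,0.19],"yaw":-0.24},{"slide":[0,0.001,0.19],"yaw":-0.36},{"slide":[0,0.001,0.19],"yaw":-0.48},{"slide":[0,0.001,0.19],"yaw":-0.6},{"slide":[0,0.001,0.19],"yaw":-0.72},{"slide":[0,0.001,0.19],"yaw":-0.84},{"slide":[0,0.001,0.19],"yaw":-0.96},{"slide":[0,0.001,0.19],"yaw":-1.08},{"slide":[0,0.001,0.19],"yaw":-1.2},{"slide":[0,0.001,0.19],"yaw":-1.32}]' 140
python3 -m inch '[{"slide":[0.02,0.005,0],"yaw":-0.12},{"slide":[0.05,0.01,0],"yaw":-0.25},{"slide":[0.08,0.015,0],"yaw":-0.25},{"slide":[0.107,0.019,0],"yaw":-0.25},{"slide":[0.107,0.019,0],"yaw":-0.25},{"slide":[0.107,0.019,0],"yaw":-0.25}]' 120
python3 - <<'E'
from h import *
w=snap('wrist'); t=snap('top'); s=snap('scene')
A=cv2.resize(w['frame'],(400,300)); B=cv2.resize(s['frame'][200:330,180:400],(400,236)); C=cv2.resize(t['frame'][175:265,285:475],(400,190))
cv2.imwrite('pics/m2.png',np.hstack([np.vstack([A,B]),np.vstack([C,np.zeros((346,400,3),np.uint8)])])[:,:,::-1])
print('top');det(t)
print(proj(w,[.684,0,.164]))
E
```

```text
clock: 22.55
position: [0.5769, -0.0193, 0.2503]
ee_rot: [0.632, 0.775, -0.0, 0.0]
ft_force: [0.1, 0.3, -0.2]
grip_width: 0.448
grasp_force: 0.0
clock: 23.05
position: [0.6844, -0.0, 0.2489]
ee_rot: [0.721, 0.693, -0.001, -0.0]
ft_force: [-0.2, -0.2, -0.1]
grip_width: 0.53
grasp_force: 0.0
top
  C [0.6959 0.0806] L 0.096 yaw 1.736592653589793 px [315. 186.]
  C [ 0.5002 -0.2531] L 0.059 yaw 1.3205926535897932 px [438. 253.]
  C [ 0.3383 -0.1572] L 0.076 yaw 1.6045926535897932 px [405. 313.]
(np.float64(317.6380177242614), np.float64(246.18499685230867))
```

View pics/m2.png

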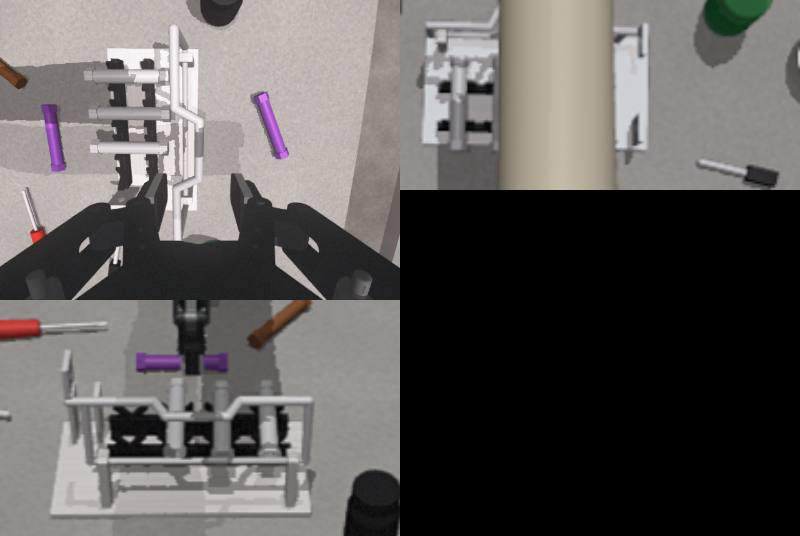

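The wrist view shows three posts seated side by side, the groove nearest the lock empty, and the bail up with its grip at about (198,140) in the crop. I'll check along-groove centring numerically.

```bash
python3 - <<'E'
from h import *
w=snap('wrist'); f=w['frame']; q=np.load('rack.npy'); a=q[2]; R=np.array([[np.cos(a),-np.sin(a)],[np.sin(a),np.cos(a)]])
l=lambda u,v,z:(1e3*R.T@(pt(w,u,v,z)[:2]-q[:2])).round(1)
z=cv2.resize(f[60:345,125:330],None,fx=2.1,fy=2.1,interpolation=cv2.INTER_CUBIC); cv2.imwrite('pics/z2.png',z[:,:,::-1])
for p in ((.042,.078),(-.042,.078)): pass
for x in(-60,-48,-30,-20,20,30,48,60):
    print(x,[tuple(int((np.array(proj(w,[*(R@np.array([x,y])/1e3+q[:2]),.055]))-[125,60])[k]*2.1) for k in(0,1)) for y in(81,27,-27)])
E
```

```text
-60 [(29, 132), (43, 256), (58, 369)]
-48 [(56, 132), (69, 255), (83, 369)]
-30 [(96, 132), (108, 255), (120, 370)]
-20 [(119, 131), (130, 255), (141, 370)]
20 [(210, 131), (217, 255), (225, 370)]
30 [(232, 131), (239, 255), (246, 370)]
48 [(274, 131), (279, 255), (284, 370)]
60 [(301, 131), (305, 255), (309, 370)]
```

View pics/z2.png

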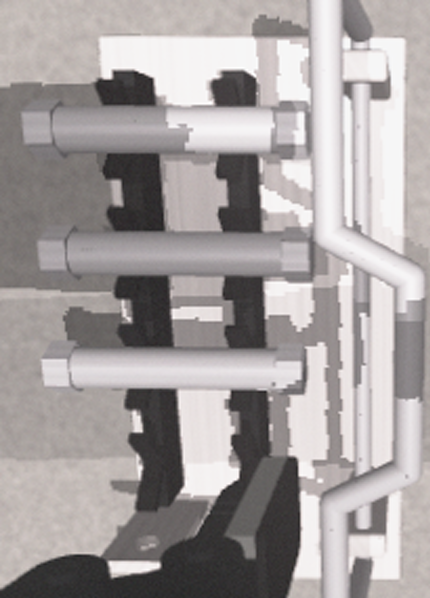

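Measured along x, the posts sit at -3, 0 and -5 mm, all within tolerance. Next I grip the bail and swing it shut.

```bash
python3 -m inch '[{"slide":[0,0,-0.03],"yaw":0},{"slide":[0,0,-0.06],"yaw":0},{"slide":[0,0,-0.08],"yaw":0},{"slide":[0,0,-0.086],"yaw":0},{"slide":[0,0,-0.086],"yaw":0}]' 120
python3 -m inch '[{"slide":[0,0,0],"yaw":0},{"slide":[0,0,0],"yaw":0},{"slide":[0,0,0],"yaw":0},{"slide":[0,0,0],"yaw":0},{"slide":[0,0,0],"yaw":0},{"slide":[0,0,0],"yaw":0},{"slide":[0,0,0],"yaw":0},{"slide":[0,0,0],"yaw":0}]' 255 25
python3 -m inch '[{"slide":[-0.009,0,0.001],"yaw":0},{"slide":[-0.018,0.001,0.002],"yaw":0},{"slide":[-0.028,0.001,0.001],"yaw":0},{"slide":[-0.037,0.001,0],"yaw":0},{"slide":[-0.046,0.002,-0.002],"yaw":0},{"slide":[-0.054,0.002,-0.006],"yaw":0},{"slide":[-0.063,0.002,-0.01],"yaw":0},{"slide":[-0.071,0.003,-0.015],"yaw":0},{"slide":[-0.078,0.003,-0.021],"yaw":0},{"slide":[-0.084,0.003,-0.027],"yaw":0},{"slide":[-0.09,0.004,-0.035],"yaw":0},{"slide":[-0.095,0.004,-0.042],"yaw":0},{"slide":[-0.099,0.004,-0.051],"yaw":0},{"slide":[-0.102,0.005,-0.056],"yaw":0},{"slide":[-0.103,0.005,-0.062],"yaw":0},{"slide":[-0.104,0.005,-0.065],"yaw":0},{"slide":[-0.104,0.005,-0.065],"yaw":0},{"slide":[-0.104,0.005,-0.065],"yaw":0}]'
```

```text
clock: 23.67
position: [0.6827, -0.0002, 0.1634]
ee_rot: [0.721, 0.692, -0.001, -0.001]
ft_force: [0.9, 0.0, -0.4]
grip_width: 0.53
grasp_force: 0.0
clock: 24.33
position: [0.6848, -0.0003, 0.1663]
ee_rot: [0.722, 0.692, 0.001, 0.001]
ft_force: [-1.1, -1.3, 7.1]
grip_width: 0.1
grasp_force: 25.5
clock: 25.83
position: [0.5794, 0.0051, 0.0997]
ee_rot: [0.721, 0.692, -0.0, -0.001]
ft_force: [-7.0, 1.7, 7.5]
grip_width: 0.1
grasp_force: 28.7
```

```bash
python3 -m inch '[{"slide":[0,0,-0.003],"yaw":0},{"slide":[0,0,-0.006],"yaw":0},{"slide":[0,0,-0.006],"yaw":0},{"slide":[0,0,-0.006],"yaw":0}]'
python3 -m inch '[{"slide":[0,0,0.006],"yaw":0},{"slide":[0,0,0.006],"yaw":0},{"slide":[0,0,0.006],"yaw":0},{"slide":[0,0,0.006],"yaw":0},{"slide":[0,0,0.006],"yaw":0},{"slide":[0,0,0.04],"yaw":0},{"slide":[0,0,0.08],"yaw":0},{"slide":[0,0,0.12],"yaw":0},{"slide":[0,0,0.15],"yaw":0}]' 120
python3 - <<'E'
from h import *
w=snap('wrist','w6.png'); q=np.load('rack.npy'); a=q[2]; R=np.array([[np.cos(a),-np.sin(a)],[np.sin(a),np.cos(a)]])
l=lambda u,v,z:(1e3*R.T@(pt(w,u,v,z)[:2]-q[:2])).round(1)
print(get_obs()['position'])
for n in('top','scene'): print(n);det(snap(n))
for th in(0,.06,.12):
    r,ph=np.hypot(.085,.025),np.arctan2(.025,-.085)-th; x,z=.085+r*np.cos(ph),.075+r*np.sin(ph); print(th,np.round(proj(w,[*(R@[x,0]+q[:2]),z])))
for p in((-.025,-.117),(-.025,-.147)): print(p,np.round(proj(w,[*(R@p+q[:2]),.06])))
E
```

```text
clock: 26.17
position: [0.5795, 0.0051, 0.0966]
ee_rot: [0.722, 0.692, 0.0, -0.001]
ft_force: [-21.8, 1.5, 37.3]
grip_width: 0.104
grasp_force: 33.3
clock: 26.92
position: [0.5803, 0.0046, 0.2463]
ee_rot: [0.722, 0.692, 0.001, 0.001]
ft_force: [0.7, -0.6, 0.6]
grip_width: 0.532
grasp_force: 0.0
[0.58241767 0.00463725 0.2519268 ]
top
  C [ 0.5994 -0.1409] L 0.148 yaw 3.104 px [396. 218.]
  C [0.5569 0.0921] L 0.053 yaw 3.12 px [312. 236.]
  C [ 0.5002 -0.253 ] L 0.059 yaw 1.329 px [438. 253.]
  C [ 0.3386 -0.1653] L 0.06 yaw 1.6045926535897932 px [408. 313.]
scene
  C [ 0.341  -0.1525] L 0.088 yaw 1.6 px [220. 213.]
  C [0.4859 0.0105] L 0.076 yaw 1.516 px [288. 250.]
  C [ 0.5051 -0.2544] L 0.062 yaw 1.3 px [171. 260.]
  C [ 0.553  -0.0211] L 0.057 yaw 3.1155926535897933 px [276. 271.]
  C [0.5593 0.0372] L 0.063 yaw 3.081592653589793 px [302. 272.]
  C [0.5644 0.0929] L 0.061 yaw 3.102592653589793 px [327. 273.]
0 [315. 222.]
0.06 [317. 223.]
0.12 [320. 225.]
(-0.025, -0.117) [291. 323.]
(-0.025, -0.147) [292. 348.]
```

View pics/w6.png

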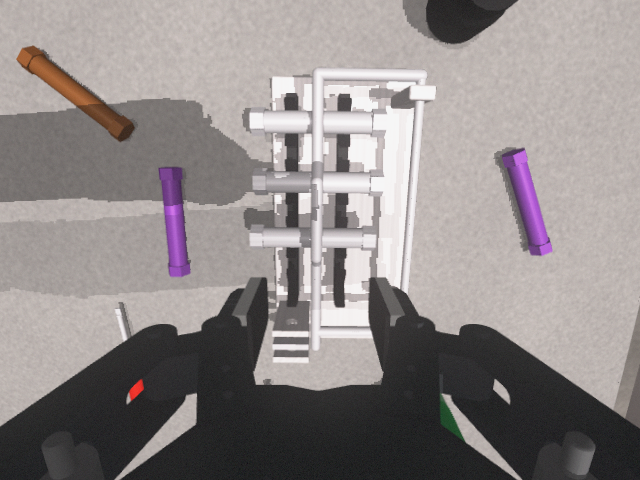

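The bail is shut, with its bar at column 317 as predicted for angle 0. The three posts lie under it and the inner-ear hole is at (292,322). Next is the pin.

```bash
python3 -m inch '[{"slide":[-0.012,-0.038,0],"yaw":-0.03},{"slide":[-0.024,-0.077,0],"yaw":-0.06},{"slide":[-0.036,-0.116,-0.01],"yaw":-0.09},{"slide":[-0.048,-0.155,-0.02],"yaw":-0.12},{"slide":[-0.06,-0.193,-0.03],"yaw":-0.15},{"slide":[-0.072,-0.231,-0.04],"yaw":-0.18},{"slide":[-0.084,-0.27,-0.05],"yaw":-0.205},{"slide":[-0.095,-0.3086,-0.06],"yaw":-0.205},{"slide":[-0.095,-0.3086,-0.06],"yaw":-0.205},{"slide":[-0.095,-0.3086,-0.06],"yaw":-0.205},{"slide":[-0.095,-0.3086,-0.06],"yaw":-0.205}]' 110 60
python3 - <<'E'
from h import *
w=snap('wrist','w7.png'); f=w['frame']; o=get_obs();print(o['position'],o['ee_rot'].round(3))
print(proj(w,[.487,-.304,.01]),proj(w,[.487+.085*.248,-.304+.085*.969,.01]))
E
```

```text
clock: 27.98
position: [0.4845, -0.3033, 0.182]
ee_rot: [0.789, 0.615, -0.001, -0.001]
ft_force: [0.2, 1.2, -0.4]
grip_width: 0.574
grasp_force: 0.0
[ 0.48509018 -0.30259095  0.18239802] [ 0.788  0.616 -0.    -0.001]
(np.float64(321.14621407417854), np.float64(218.24258797581038)) (np.float64(321.7921086800149), np.float64(119.90905400589506))
```

View pics/w7.png

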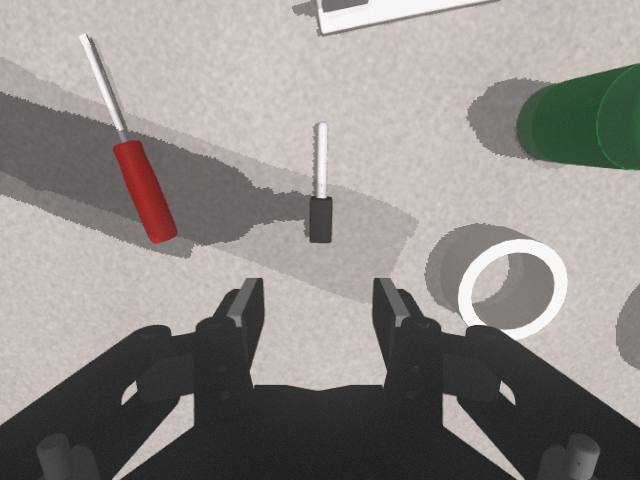

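The pin lies straight ahead between the fingers, handle at (320,219) and tip at (321,122), as predicted. Grasp it and bring it in front of the eye.

```bash
python3 -m inch '[{"slide":[0.002,-0.001,-0.04],"yaw":0},{"slide":[0.002,-0.001,-0.08],"yaw":0},{"slide":[0.002,-0.001,-0.12],"yaw":0},{"slide":[0.002,-0.001,-0.155],"yaw":0},{"slide":[0.002,-0.001,-0.166],"yaw":0},{"slide":[0.002,-0.001,-0.166],"yaw":0},{"slide":[0.002,-0.001,-0.166],"yaw":0}]' 110 60
python3 -m inch '[{"slide":[0,0,0],"yaw":0},{"slide":[0,0,0],"yaw":0},{"slide":[0,0,0],"yaw":0},{"slide":[0,0,0],"yaw":0},{"slide":[0,0,0],"yaw":0},{"slide":[0,0,0],"yaw":0},{"slide":[0,0,0],"yaw":0},{"slide":[0,0,0],"yaw":0},{"slide":[0,0,0],"yaw":0}]' 255 60
python3 -m inch '[{"slide":[0,0,0.02],"yaw":0},{"slide":[0,0,0.05],"yaw":0},{"slide":[0.02,0.02,0.05],"yaw":0.1},{"slide":[0.04,0.045,0.05],"yaw":0.199},{"slide":[0.056,0.061,0.05],"yaw":0.199},{"slide":[0.056,0.061,0.05],"yaw":0.199},{"slide":[0.056,0.061,0.05],"yaw":0.199},{"slide":[0.056,0.061,0.05],"yaw":0.199},{"slide":[0.056,0.061,0.05],"yaw":0.199}]'
python3 - <<'E'
from h import *
w=snap('wrist'); s=snap('scene','s8.png'); o=get_obs();print(o['position'],o['ee_rot'].round(4))
A=cv2.resize(w['frame'][0:300,170:470],(500,500)); B=cv2.resize(s['frame'][220:320,150:250],(300,300))
B=np.vstack([B,np.zeros((200,300,3),np.uint8)])
cv2.imwrite('pics/m3.png',np.hstack([A,B])[:,:,::-1])
q=[.5795,.0085,-.0446]; c,sn=np.cos(q[2]),np.sin(q[2]); W=lambda x,y,z:[q[0]+c*x-sn*y,q[1]+sn*x+c*y,z]
for p in((-.025,-.153,.06),(-.043,-.153,.078),(-.007,-.153,.078),(-.025,-.168,.06),(-.025,-.233,.06)): print(p,np.round((np.array(proj(w,W(*p)))-[170,0])*5/3,1))
E
```

```text
clock: 28.62
position: [0.4877, -0.3044, 0.0184]
ee_rot: [0.788, 0.615, 0.0, 0.0]
ft_force: [-0.1, -0.1, 0.2]
grip_width: 0.574
grasp_force: 0.0
clock: 29.37
position: [0.4884, -0.3053, 0.0197]
ee_rot: [0.788, 0.615, 0.001, 0.002]
ft_force: [-1.7, 1.1, 8.8]
grip_width: 0.214
grasp_force: 59.0
clock: 30.12
position: [0.5423, -0.245, 0.0679]
ee_rot: [0.724, 0.69, -0.0, 0.0]
ft_force: [-0.2, -0.1, -0.9]
grip_width: 0.214
grasp_force: 59.1
[ 0.54227318 -0.24484703  0.06765228] [ 7.242e-01  6.896e-01 -0.000e+00  2.000e-04]
(-0.025, -0.153, 0.06) [248.7  72.3]
(-0.043, -0.153, 0.078) [154.9  46.9]
(-0.007, -0.153, 0.078) [343.4  46. ]
(-0.025, -0.168, 0.06) [248.9 144.3]
(-0.025, -0.233, 0.06) [249.8 417.2]
```

View pics/m3.png

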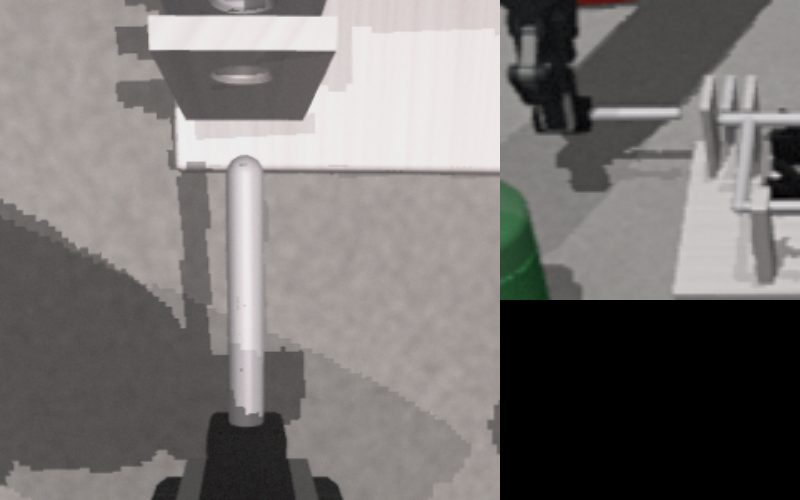

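The wrist crop shows the rod axis at column 245.5 and the eye hole at 242, so the pin needs about -0.8 mm in x. It also needs to rise 2 mm. Insert slowly.

```bash
python3 -m inch '[{"slide":[-0.001,0,0.002],"yaw":0},{"slide":[-0.001,0,0.002],"yaw":0},{"slide":[-0.001,0.005,0.002],"yaw":0},{"slide":[0,0.01,0.002],"yaw":0},{"slide":[0,0.015,0.002],"yaw":0},{"slide":[0,0.02,0.002],"yaw":0},{"slide":[0,0.025,0.002],"yaw":0},{"slide":[0.0005,0.03,0.002],"yaw":0},{"slide":[0.0005,0.03,0.002],"yaw":0},{"slide":[0.0005,0.03,0.002],"yaw":0}]'
python3 -m inch '[{"slide":[0,0.004,0],"yaw":0},{"slide":[0,0.008,0],"yaw":0},{"slide":[0.0005,0.012,0],"yaw":0},{"slide":[0.001,0.016,0],"yaw":0},{"slide":[0.001,0.016,0],"yaw":0}]'
```

```text
clock: 31.05
position: [0.5435, -0.2133, 0.0694]
ee_rot: [0.723, 0.691, 0.0, 0.0]
ft_force: [-0.2, -0.9, -1.0]
grip_width: 0.214
grasp_force: 59.1
clock: 31.47
position: [0.5447, -0.1965, 0.0693]
ee_rot: [0.723, 0.691, 0.0, -0.0]
ft_force: [0.5, 0.6, -0.4]
grip_width: 0.217
grasp_force: 59.1
```

```bash
python3 -m inch '[{"slide":[0,0.004,0],"yaw":0},{"slide":[0,0.008,0],"yaw":0},{"slide":[0.0005,0.012,0],"yaw":0},{"slide":[0.001,0.016,0],"yaw":0},{"slide":[0.001,0.02,0],"yaw":0},{"slide":[0.001,0.025,0],"yaw":0},{"slide":[0.0015,0.03,0],"yaw":0},{"slide":[0.0015,0.03,0],"yaw":0},{"slide":[0.0015,0.03,0],"yaw":0}]'
```

```text
clock: 32.22
position: [0.5466, -0.1663, 0.0697]
ee_rot: [0.723, 0.691, 0.001, -0.0]
ft_force: [0.5, 3.5, 4.2]
grip_width: 0.212
grasp_force: 59.7
```

```bash
python3 -m inch '[{"slide":[0,0,0],"yaw":0},{"slide":[0,0,0],"yaw":0},{"slide":[0,0,0],"yaw":0},{"slide":[0,0,0],"yaw":0},{"slide":[0,0,0],"yaw":0},{"slide":[0,0,0.02],"yaw":0},{"slide":[0,0,0.05],"yaw":0},{"slide":[0,-0.01,0.09],"yaw":0},{"slide":[0,-0.02,0.13],"yaw":0},{"slide":[0,-0.04,0.17],"yaw":0},{"slide":[0,-0.08,0.2],"yaw":0},{"slide":[0,-0.08,0.2],"yaw":0},{"slide":[0,-0.08,0.2],"yaw":0}]' 130
python3 - <<'E'
from h import *
w=snap('wrist'); s=snap('scene'); t=snap('top')
A=cv2.resize(w['frame'][0:300,150:550],(480,360)); B=cv2.resize(s['frame'][220:330,190:370],(320,196)); 
C=cv2.resize(t['frame'][175:265,285:425],(320,206)); D=np.vstack([B,C]); A=np.vstack([A,np.zeros((42,480,3),np.uint8)])
cv2.imwrite('pics/m4.png',np.hstack([A,D])[:,:,::-1])
q=[.5795,.0085,-.0446]; c,sn=np.cos(q[2]),np.sin(q[2]); W=lambda x,y,z:[q[0]+c*x-sn*y,q[1]+sn*x+c*y,z]
for p in((-.025,-.091,.06),(-.025,-.107,.06),(-.025,-.117,.06),(-.025,-.176,.07),(0,0,.1)): print(p,np.round((np.array(proj(w,W(*p)))-[150,0])*1.2,1))
E
```

```text
clock: 33.3
position: [0.5456, -0.2518, 0.2718]
ee_rot: [0.725, 0.688, 0.0, 0.002]
ft_force: [-0.1, -0.4, 0.4]
grip_width: 0.494
grasp_force: 0.0
(-0.025, -0.091, 0.06) [194.9  27.6]
(-0.025, -0.107, 0.06) [195.2  50.8]
(-0.025, -0.117, 0.06) [195.3  65. ]
(-0.025, -0.176, 0.07) [196.  144.8]
(0, 0, 0.1) [ 233.3 -154.4]
```

View pics/m4.png

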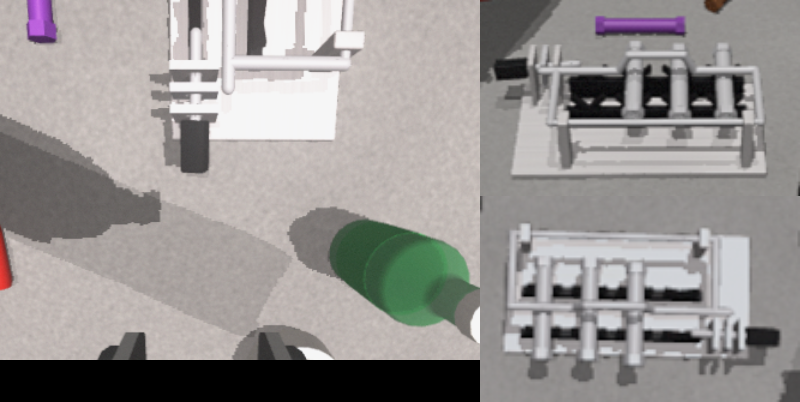

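The wrist crop shows the rod through all three plates, its tip at (195,27), which puts it about 26 mm beyond the inner ear. The handle is outside at (195,145). The scene and top crops show the bail shut over the three seated posts.

```bash
python3 -c "
from workcell import *
print(hand_in())"
```

```text
the job is handed in; nothing more can be done
None
```

I handed the job in: all three posts present rest in grooves of their own, the bail is shut over them, and the lock pin passes through all three eyes with its tip about 26 mm beyond the last; the hand-in returned no verdict.

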